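Prove the stop, then hold the inspection scope in the engine's plug hole

TASK

Before the engine on its turning stand is inspected, prove its stop: push the mushroom head fully down, let it spring up, then twist it clockwise by its bar as far as it goes to reset it. Then lift the scope out of its stand and lower its thin stem through the plug hole on top of the engine, never letting the scope touch the engine, until the tip hangs in the cylinder about midway between the underside of the head and the piston. Finish while still holding the scope there, upright, still and centred in the hole; leave everything else where it is.

Things in the scene. Friction and masses are not known exactly. Their poses are not given: they have to be found in the camera images.
- stop (a joint): travel of the sprung mushroom head of the stop station, m: 0 is up, 0.006 is fully down; it springs back up by itself when let go (about 1.5 N to start, 4 N fully down)
- stop_knob (a joint): twist of the mushroom head, rad: grows clockwise seen from above, hard end stop at 1.2 (reset); starts between 0 and 0.2; it stays where it is left (light friction)
- stop_top (a point): middle of the top of the finger bar on the mushroom head, 103 mm above the table with the head up. The upright bar is 40 mm long (along this point's x axis, which turns with the head), 12 mm wide (y), and stands 23 mm above the round black head, 44 mm across
- stop_box: stop station of the engine turning stand: fixed grey box, 85 x 85 mm and 55 mm tall, the black mushroom head on top; origin under its centre on the table
- engine: fixed finned engine on a turning stand, plug hole open at the top. Base plate 170 x 130 mm; cylinder head 106 mm square, its top face 150 mm above the table, with low fins (to 162 mm) and four nuts (to 164 mm), all at least 27 mm from the hole's axis; intake stub to -x, gear motor to +x; origin under the hole on the table, z up
- plug_hole (a point): centre of the mouth of the upright round plug hole in the top face of the head: 18 mm across, a flat dark seat ring (27 mm) round it, straight for 30 mm, then it opens into the cylinder, 60 mm wide; the piston crown lies 90 mm below this point; z up
- stand: fixed dark wooden scope stand, 100 x 90 mm, 125 mm tall; the scope hangs upright in the 14 mm hole in the middle of its 15 mm thick top board, the space below being open; origin under its centre on the table
- scope: rigid inspection scope, 0.22 kg: thin steel stem 8 mm across, 110 mm long, under a 34 mm round flange (8 mm tall) that rests on the stand; above it a black handle 28 x 28 mm (sides along x and y), 8 to 74 mm above the origin, then a 26 mm eyepiece up to 84 mm; light stub to +x, 12 to 20 mm up. Origin: on the axis at the flange's underside (top of the stem), z up the axis
- scope_grip (a point): point on the scope's axis in its handle at which to grip it, 52 mm above scope's origin and 162 mm above the stem's tip
- scope_tip (a point): lower end of the stem, on the axis, 110 mm below scope's origin
- spray_can: bystander: upright can, 56 mm across, 170 mm tall; not needed, leave it where it is
- oil_bottle: bystander: upright grey bottle, 68 mm across, 190 mm tall; not needed, leave it where it is
- wrench: bystander: wrench lying flat; not needed, leave it where it is
- screwdriver: bystander: screwdriver lying flat; not needed, leave it where it is
- bearing: bystander: steel ring 52 mm across, 16 mm tall, lying flat; not needed, leave it where it is
- spark_plug: bystander: the removed spark plug standing upright, 20 mm across, 58 mm tall; not needed, leave it where it is
- grease_jar: bystander: jar 64 mm across, 60 mm tall; not needed, leave it where it is

How it is judged (in metres and radians):
On the way, in this order (a step that is already met when the one before it is completed fails the run):
1. the mushroom head is pushed fully down (value of joint stop above 0.005 m), for 0.1 s.
2. the head is up again and twisted clockwise to its end (value of joint stop_knob above 1 rad and value of joint stop below 0.002 m), for 0.2 s.
3. the scope is lifted clear of its stand, held in the fingers (height (world z) of scope_tip above 0.128 m and contact force between the fingers and scope above 1 N), for 0.1 s.
At the end, for the whole second after the job is handed in: The fingers hold the scope still and upright (within 4 degrees), its stem through the plug hole, the tip 40 to 80 mm below the mouth and within 3.5 mm of the hole's axis (the top of the stem within 4.5 mm), touching nothing of the engine; the stop head is up and twisted to 1.0 rad or more (all of step 2 and horizontal distance between scope_tip and plug_hole below 0.0035 m and horizontal distance between scope and plug_hole below 0.0045 m and angle between scope's own z axis and vertical below 0.07 rad and z of scope_tip in the frame of plug_hole between -0.08 and -0.04 m and contact force between scope and engine below 0.2 N and contact force between the fingers and scope above 1 N and linear speed of scope below 0.02 m/s); the arm keeps its last pose, push and grip.
It fails at once if the scope touches the engine (contact force between scope and engine above 0.3 N).
It fails at once if a bystander is moved more than 30 mm (distance of any of spray_can, oil_bottle, wrench, screwdriver, bearing, spark_plug, grease_jar from where it was at the start of the episode above 0.03 m).
It also fails if it takes over 70 s, if anything falls off the work surface, if the arm or the gripper's body presses on something with over 40 N, if the wrist force passes 120 N, or if a joint passes its speed limit or range.

ROBOT

A 6-joint arm with a two-finger parallel gripper is mounted at the origin on the work surface. World frame = base frame: x ahead of the robot, y to its left, z up, the work surface at z = 0. Lengths are in mm, angles in rad, forces in N, time in s.
With the tool pointing down it reaches from about 350 to 925 mm from the base axis. Payload 6.4 kg.
Tool frame: the origin (TCP) lies between the finger pads; the fingertips stand 8 mm ahead of it and the grasp point (between the pads) lies 11 mm behind it (ctrl.finger_overhang is the distance from the TCP to the fingertips, in mm); z points along the fingers, y is the line along which they close (so a half turn about z gives the same grasp; the last joint's range is limited). The gripper opens to 85 mm and grips with 20 to 120 N. Pads are 22 mm wide; open, the fingers measure 114 mm over their backs; the gripper's body (76 mm by 85 mm) begins 54 mm behind the grasp point. The pads swing forward as they close: fully open they stand 13 mm farther back than shut.
Start: joints at [-1.438, 0.245, 1.558, -0, 1.339, -0.174], TCP at [196.311, -619.658, 239.29] pointing down, gripper open.
Joint ranges: [-3.13, 3.13], [-1.02, 2.26], [0.13, 2.54], [-0.95, 4.09], [0.21, 2.88], [-2.74, 2.74]. Speed limits (rad/s): [2.57, 2.57, 3.14, 3.14, 3.14, 3.14].

INTERFACE

Orientations are given as a unit quaternion [w, x, y, z].
In Python, from workcell import ctrl, grab_frame gives the robot as it stands.
- The arm moves only by the tool send_rows, never from a script. Its argument "targets" is a list of rows, each a list of 6 numbers: the shift along the tool's x, y, z in m, then the turn, a rotation vector about the tool's x, y, z in degrees. In form: [[tx, ty, tz, wx, wy, wz], ...]. A call has 1 to 10 rows; each row is the pose to reach, as a shift and turn from the pose commanded when the call began, along the tool's axes at that moment; what a row does not reach only later rows make up. A row lasts 1/12 s, in which the tool goes at most 41.7 mm and 7.16 degrees, less where a joint would pass 70% of its speed; a pose out of reach is approached as far as the arm can. A call with a gripper value outside its range is refused whole. "jaw" is the closure, from -1 (fully open) to 1 (shut), so that 0 is half open, set as the call begins (left out, the last holds). The fingers move at their own pace and stop on an object; "grip_force" is the grip in N (left out, the last holds). Time passes only in rows, so rows that repeat a pose let the fingers close. It gives the time, the measured TCP pose, the force, the opening and the grip force at its end, in the units of the state.
- ctrl.state(): the state, without advancing time (a new reading comes with each control period).
- grab_frame(name): name is "side" or "top"; returns a dict with "color" (420x560x3 uint8, red, green, blue), "intrinsics" (3x3 intrinsics, pixels), "R" (3x3) and "t" (3): a world point X has camera coordinates R X + t. Camera axes: x right, y down, z forward; pixel columns grow to the right and rows downward; lengths in mm; the calibration is good to about 2 mm. A picture is of the moment at which its call begins. There is no depth.
- ctrl.close_job(): hands the job in; it is judged then, once.
The state is a dict: "time_s": time; "q": joint angles; "joint_vel": joint speeds; "joint_efforts": joint torques, N m; "tcp_pos": TCP position; "eef_rot": TCP orientation; "contact_force": force on the tool from outside, world axes, zero at the start; "ft_torque": the same for the moment, N m; "gripper_width": finger opening in mm; "grasp_force": force on a finger pad.
Only numpy, scipy, OpenCV 4.12 (cv2) and the standard library are available. Lean on these libraries where they do the work, as an engineer would, in place of code of your own. Each camera call takes 0.05 s, during which the arm holds its last target. There are 200 camera calls.

## Working session

There is one attempt and no reset: what is moved stays moved. The work goes in short steps, Python scripts to look and compute and a tool call to move; the robot and the scene stay as the last step left them, time stands still between calls to the robot, and variables do not carry over. Pictures are saved under pics/ and viewed, at most 10 in all, crops included, and the job is handed in when it is done.

Besides the shell and the picture viewer there is one more tool, called after ">>>" as name(argument=value, ...), one argument or row to a line, values as JSON. send_rows: Moves the arm, as the interface text tells. Its arguments: {"type":"object","properties":{"targets":{"type":"array"},"jaw":{"type":"number"},"grip_force":{"type":"number"}},"required":["targets"]}

```bash
mkdir -p pics
python3 - <<'E'
from workcell import ctrl, grab_frame
import cv2,numpy as np,pickle
for n in("side","top"):
    f=grab_frame(n); pickle.dump(f,open(f"pics/{n}0.pkl","wb"))
    cv2.imwrite(f"pics/{n}0.png",f["color"][:,:,::-1])
    print(n,f["intrinsics"],f["R"],f["t"],-f["R"].T@f["t"])
s=ctrl.state();print(s)
E
```

```text
side [[510.00255191   0.         280.95262922]
 [  0.         510.00255191 215.25226586]
 [  0.           0.           1.        ]] [[-0.94826983 -0.31675481  0.02123027]
 [-0.18867695  0.5085346  -0.84011521]
 [ 0.25531421 -0.80066157 -0.54199235]] [ 516.16137688  198.49763067 1074.05271958] [252.69126796 922.50641894 737.93099334]
top [[462.42779448   0.         279.60403578]
 [  0.         462.42779448 207.70910237]
 [  0.           0.           1.        ]] [[ 0.02788571 -0.99949721  0.01509027]
 [-0.99617226 -0.02903773 -0.08244778]
 [ 0.08284451 -0.0127334  -0.99648113]] [ -28.7159129   547.00974266 1135.55210153] [ 451.64244013    1.64188203 1177.08931182]
{'time_s': 0.1, 'q': array([-1.43810012e+00,  2.45741553e-01,  1.55890375e+00, -3.34346599e-05,
        1.33869082e+00, -1.74092535e-01]), 'joint_vel': array([-0.00164618, -0.00103176, -0.00212561, -0.00066568, -0.0011217 ,
        0.00045727]), 'joint_efforts': array([-1.69538330e-04, -4.30670464e+01, -3.27130008e+01, -1.12464650e-04,
        2.83099718e-03, -4.70986450e-06]), 'tcp_pos': array([ 196.23586359, -619.15576234,  238.28595853]), 'eef_rot': array([-8.71884959e-04,  9.88257169e-01,  1.52797278e-01,  1.77982630e-06]), 'contact_force': array([ 0.32635369, -0.09076498, -0.09134205]), 'ft_torque': array([ 0.00535953, -0.00535299,  0.0243319 ]), 'grasp_force': 0.0, 'gripper_width': 85.5847742295663}
```

View pics/top0.png

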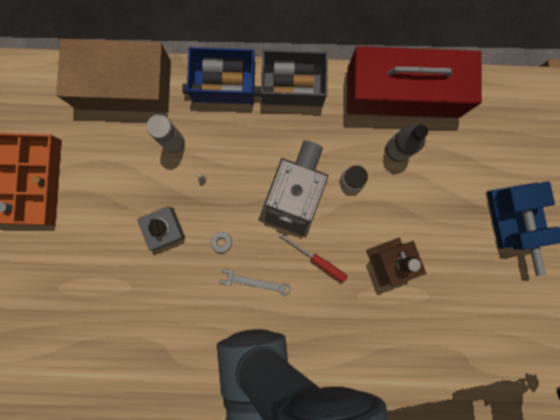

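View pics/side0.png

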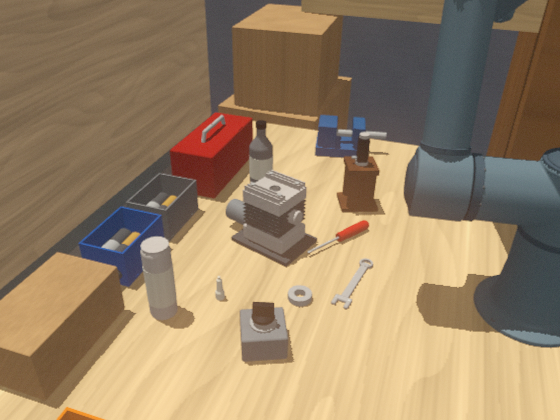

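The top view shows the stop at about (160,228), the plug hole at (296,190) and the scope and stand at (400,265). In the side view they are at (263,325), (275,188) and (361,165). I'll zoom in on all three.

Run:
```python
import cv2,numpy as np,pickle
def m(n,cs):
    im=cv2.imread(f"pics/{n}0.png"); o=[]
    for (x,y,w,h) in cs:
        c=cv2.resize(im[y:y+h,x:x+w],None,fx=4,fy=4,interpolation=cv2.INTER_CUBIC)
        c=np.clip(c*1.6,0,255).astype(np.uint8)
        for k in range(0,w,10): cv2.line(c,(4*k,0),(4*k,4 if k%50 else 10),(0,255,0),1); cv2.putText(c,str(x+k)if k%20==0 else"",(4*k,16),0,.35,(0,255,0))
        for k in range(0,h,10): cv2.line(c,(0,4*k),(6,4*k),(0,255,0),1); cv2.putText(c,str(y+k)if k%20==0 else"",(8,4*k+4),0,.35,(0,255,0))
        o.append(c)
    return np.hstack(o)
a=m("top",[(130,195,66,66),(262,160,66,66),(362,230,66,66)])
b=m("side",[(230,295,66,66),(240,160,66,66),(330,126,66,90)][:2]+[(330,126,66,66)])
cv2.imwrite("pics/m.png",np.vstack([a,b]))
```

```text
(no output)
```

View pics/m.png

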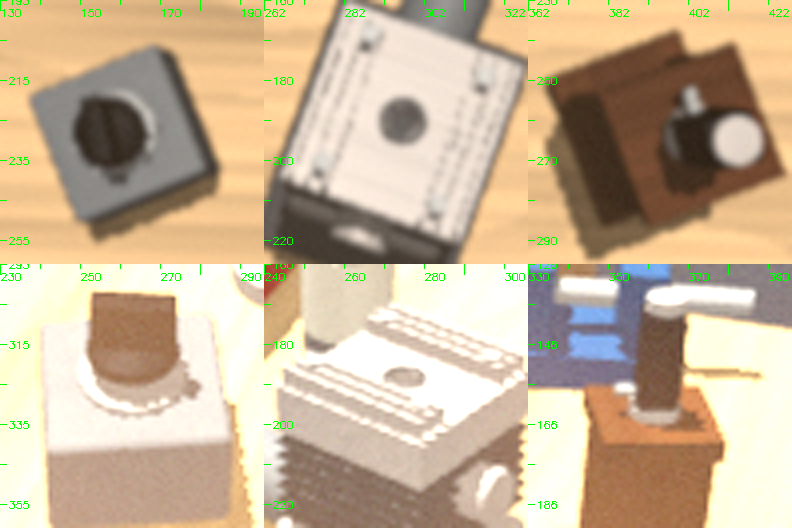

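```bash
cat > h.py <<'E'
import numpy as np,cv2,pickle
def bp(f,u,v,z):
    d=f["R"].T@np.linalg.inv(f["intrinsics"])@[u,v,1]; c=-f["R"].T@f["t"]
    return (c+d*(z-c[2])/d[2])
def pj(f,X):
    p=f["intrinsics"]@(f["R"]@np.array(X,float)+f["t"]); return p[:2]/p[2]
def tri(fa,a,fb,b):
    A=[];B=[]
    for f,p in((fa,a),(fb,b)):
        d=f["R"].T@np.linalg.inv(f["intrinsics"])@[*p,1]; d/=np.linalg.norm(d)
        P=np.eye(3)-np.outer(d,d); A.append(P);B.append(P@(-f["R"].T@f["t"]))
    return np.linalg.lstsq(np.vstack(A),np.hstack(B),rcond=None)[0]
E
python3 - <<'E'
from h import *
np.set_printoptions(precision=1,suppress=True)
T=pickle.load(open("pics/top0.pkl","rb"));S=pickle.load(open("pics/side0.pkl","rb"))
print("hole",bp(T,296.75,190,150),bp(S,275.25,188,150),tri(T,(296.75,190),S,(275.25,188)))
print("scope",bp(T,414.5,264.75,209),bp(S,364.75,133.3,209),tri(T,(414.5,264.75),S,(364.75,133.3)))
print("stub",bp(T,402.5,254.25,141))
print("stop",bp(T,157.5,228,80))
print("bar corners side",bp(S,253,302.5,103),bp(S,273.75,303.25,103))
# stand top corners (top view) 
for p in [(547,90),(677,31),(0,0)]: pass
q=lambda u,v,z:bp(T,362+(u-528)/4,230+v/4,z)
print("stand top corners",q(600,100,125)) ; print(q(735,45,125),q(785,172,125),q(650,222,125))
e=lambda u,v:bp(T,262+(u-264)/4,160+v/4,150)
print("eng corners",e(343,0),e(527,62),e(458,245),e(280,185))
b=lambda u,v:bp(T,130+u/4,195+v/4,55)
print("box",b(30,98),b(160,45),b(217,172),b(82,218))
im=cv2.imread("pics/top0.png")[215:242,145:180].astype(float)
c=np.clip((cv2.resize(im,None,fx=14,fy=14,interpolation=cv2.INTER_CUBIC)-15)*4,0,255).astype(np.uint8)
im=cv2.imread("pics/side0.png")[295:340,245:285].astype(float)
d=np.clip((cv2.resize(im,(336,378),interpolation=cv2.INTER_CUBIC)-15)*2,0,255).astype(np.uint8)
cv2.imwrite("pics/bar.png",np.hstack([c[:,:450],d[:378][:378]]) if c.shape[0]==378 else c)
E
```

```text
hole [577.9 -48.7 150. ] [579.  -51.9 150. ] [577.7 -48.6 152. ]
scope [ 420.8 -295.7  209. ] [ 422.9 -302.4  209. ] [ 421.4 -294.6  212.4]
stub [ 441.3 -289.6  141. ]
stop [486.4 274.7  80. ]
bar corners side [506.9 278.9 103. ] [470.9 268.  103. ]
stand top corners [ 438.  -242.8  125. ]
[ 471.3 -319.6  125. ] [ 400.3 -348.4  125. ] [ 370.2 -271.8  125. ]
eng corners [644.8 -13.3 150. ] [ 612.7 -117.5  150. ] [508.8 -81.1 150. ] [539.4  18.9 150. ]
box [506.3 330.1  55. ] [540.7 253.3  55. ] [464.9 215.4  55. ] [435.  295.1  55. ]
```

View pics/bar.png

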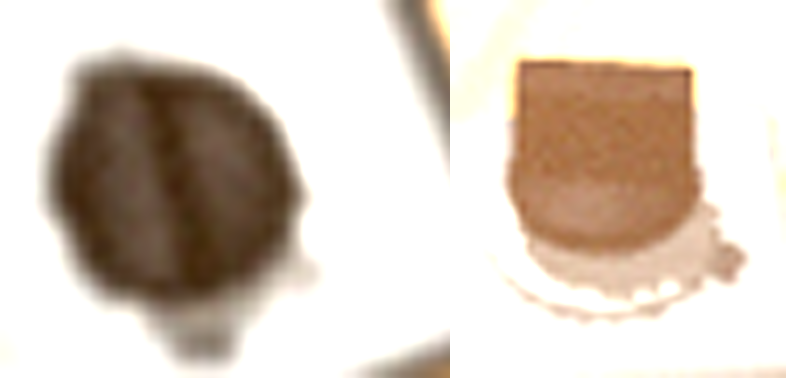

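The zoomed crops give these positions:
- **Hole:** (578,-49).
- **Scope:** (421,-296).
- **Stop:** (487,276). The bar axis is at about 16° and the box yaw at about 26°.

I'll write a small helper for the move numbers.

```bash
cat > go.py <<'E'
import sys,numpy as np
from scipy.spatial.transform import Rotation as Ro
from workcell import ctrl
# go.py x y z yaw_deg : row (tool frame) from measured pose to pose, tool down with tool-x at yaw
s=ctrl.state(); w,x,y,z=s["eef_rot"]; R=Ro.from_quat([x,y,z,w])
a=list(map(float,sys.argv[1:]))
T=Ro.from_euler("z",a[3],degrees=True)*Ro.from_euler("x",180,degrees=True)
p=R.inv().apply(np.array(a[:3])-s["tcp_pos"])/1000; v=(R.inv()*T).as_rotvec(degrees=True)
xa=R.apply([1,0,0]);print("row",np.round(p,4).tolist()+np.round(v,2).tolist())
print("t",round(s["time_s"],2),"tcp",s["tcp_pos"].round(1),"yaw",np.degrees(np.arctan2(xa[1],xa[0])).round(1),"q",s["q"].round(2),"F",s["contact_force"].round(1),"w",round(s["gripper_width"],1),"g",round(s["grasp_force"],1))
E
python3 go.py 487 275.5 190 -164
```

```text
row [0.5474, -0.765, 0.0498, 0.02, -0.15, -178.42]
t 0.1 tcp [ 196.2 -619.2  238.3] yaw 17.6 q [-1.44  0.25  1.56 -0.    1.34 -0.17] F [ 0.3 -0.1 -0.1] w 85.6 g 0.0
```

>>> send_rows(
  targets=[
    [0.547,-0.765,-0.03,0,0,-175],
    [0.547,-0.765,-0.03,0,0,-175],
    [0.547,-0.765,-0.03,0,0,-175],
    [0.547,-0.765,-0.03,0,0,-175],
    [0.547,-0.765,-0.03,0,0,-175],
    [0.547,-0.765,-0.03,0,0,-175],
    [0.547,-0.765,-0.03,0,0,-175],
    [0.547,-0.765,-0.03,0,0,-175],
    [0.547,-0.765,-0.03,0,0,-175],
    [0.547,-0.765,-0.03,0,0,-175],
  ],
  jaw=-0.2,
)

```text
time_s: 0.93
tcp_pos: [324.8, -221.5, 252.2]
eef_rot: [-0.0, 0.71, 0.704, 0.0]
contact_force: [0.7, -0.3, 0.0]
gripper_width: 51.4
grasp_force: 0.0
```

```bash
python3 go.py 487 275.5 190 -164
```

```text
row [0.4984, 0.1578, 0.0624, 0.01, -0.02, -106.5]
t 0.93 tcp [ 324.8 -221.5  252.2] yaw 89.5 q [-0.89 -0.43  2.16  0.    1.41 -0.88] F [ 0.7 -0.3  0. ] w 51.4 g 0.0
```

>>> send_rows(
  targets=[
    [0.498,0.158,0.0,0,0,-106.5],
    [0.498,0.158,0.0,0,0,-106.5],
    [0.498,0.158,0.0,0,0,-106.5],
    [0.498,0.158,0.0,0,0,-106.5],
    [0.498,0.158,0.0,0,0,-106.5],
    [0.498,0.158,0.0,0,0,-106.5],
    [0.498,0.158,0.0,0,0,-106.5],
    [0.498,0.158,0.0,0,0,-106.5],
    [0.498,0.158,0.0,0,0,-106.5],
    [0.498,0.158,0.0,0,0,-106.5],
  ],
)

```text
time_s: 1.77
tcp_pos: [456.3, 174.2, 252.3]
eef_rot: [-0.0, 0.163, 0.987, -0.0]
contact_force: [0.9, -0.6, 0.0]
gripper_width: 51.4
grasp_force: 0.0
```

```bash
python3 go.py 487 275.5 140 -164
```

```text
row [0.0036, 0.1058, 0.1122, -0.01, -0.01, -34.78]
t 1.77 tcp [456.3 174.2 252.3] yaw 161.2 q [ 0.13 -0.16  1.95 -0.    1.35 -1.11] F [ 0.9 -0.6  0. ] w 51.4 g 0.0
```

>>> send_rows(
  targets=[
    [0.004,0.106,0.06,0,0,-34.8],
    [0.004,0.106,0.06,0,0,-34.8],
    [0.004,0.106,0.06,0,0,-34.8],
    [0.004,0.106,0.06,0,0,-34.8],
    [0.004,0.106,0.06,0,0,-34.8],
    [0.004,0.106,0.112,0,0,-34.8],
    [0.004,0.106,0.112,0,0,-34.8],
    [0.004,0.106,0.112,0,0,-34.8],
  ],
)

```text
time_s: 2.43
tcp_pos: [484.4, 272.2, 136.3]
eef_rot: [-0.005, -0.136, 0.991, -0.001]
contact_force: [-0.4, -0.0, 0.1]
gripper_width: 51.7
grasp_force: 0.0
```

```bash
python3 go.py 487 275.5 93 -164;  python3 - <<'E'
from workcell import grab_frame
import cv2,numpy as np
S=grab_frame("side");T=grab_frame("top")
a=cv2.resize(S["color"][250:360,190:330,::-1],None,fx=4,fy=4)
a=np.clip(a*1.4,0,255).astype(np.uint8)
cv2.imwrite("pics/a.png",a)
E
```

```text
row [-0.0038, 0.0024, 0.0433, -0.02, -0.53, -0.4]
t 2.43 tcp [484.4 272.2 136.3] yaw -164.4 q [ 0.31  0.15  1.87  0.    1.13 -1.54] F [-0.4 -0.   0.1] w 51.7 g 0.0
```

View pics/a.png

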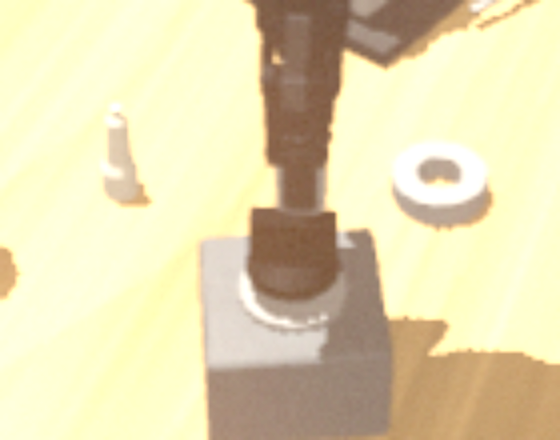

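The fingers sit just above the bar and almost centred on it: finger at (302,190) and bar at (293,240) in the crop. I'll descend, grip, then push.

>>> send_rows(
  targets=[
    [-0.004,0.0024,0.02,0,-0.5,-0.4],
    [-0.004,0.0024,0.043,0,-0.5,-0.4],
    [-0.004,0.0024,0.043,0,-0.5,-0.4],
    [-0.004,0.0024,0.043,0,-0.5,-0.4],
  ],
)

```text
time_s: 2.87
tcp_pos: [490.8, 276.5, 98.4]
eef_rot: [0.004, -0.139, 0.99, 0.001]
contact_force: [0.4, -0.3, 0.5]
gripper_width: 51.2
grasp_force: 0.0
```

>>> send_rows(
  targets=[
    [0,0,0,0,0,0],
    [0,0,0,0,0,0],
    [0,0,0,0,0,0],
    [0,0,0,0,0,0],
    [0,0,0,0,0,0],
    [0,0,0,0,0,0],
  ],
  jaw=1,
  grip_force=30,
)

```text
time_s: 3.37
tcp_pos: [491.6, 277.2, 98.6]
eef_rot: [0.006, -0.139, 0.99, 0.001]
contact_force: [0.7, 2.7, 1.7]
gripper_width: 10.9
grasp_force: 34.3
```

```bash
python3 go.py 487 275.5 86 -164
```

```text
row [0.005, -0.0004, 0.0125, 0.04, 0.65, 0.01]
t 3.37 tcp [491.6 277.2  98.6] yaw -164.0 q [ 0.31  0.21  1.88  0.    1.04 -1.54] F [0.7 2.7 1.7] w 10.9 g 34.3
```

>>> send_rows(
  targets=[
    [0,0,0.002,0,0,0],
    [0,0,0.004,0,0,0],
    [0,0,0.006,0,0,0],
    [0,0,0.008,0,0,0],
    [0,0,0.008,0,0,0],
    [0,0,0.008,0,0,0],
    [0,0,0.008,0,0,0],
  ],
)

```text
time_s: 3.95
tcp_pos: [492.0, 277.3, 93.1]
eef_rot: [0.005, -0.139, 0.99, 0.001]
contact_force: [-7.0, 0.6, 22.2]
gripper_width: 10.8
grasp_force: 36.9
```

```bash
python3 go.py 487 275.5 90 -164
```

```text
row [0.0053, -0.0004, 0.003, 0.01, 0.59, 0.04]
t 3.95 tcp [492.  277.3  93.1] yaw -164.0 q [ 0.31  0.22  1.88 -0.    1.03 -1.54] F [-7.   0.6 22.2] w 10.8 g 36.9
```

>>> send_rows(
  targets=[
    [0,0,0.002,0,0,0],
    [0,0,0.002,0,0,0],
    [0,0,0.002,0,0,0],
  ],
)

```text
time_s: 4.2
tcp_pos: [492.3, 277.6, 92.8]
eef_rot: [0.005, -0.14, 0.99, 0.001]
contact_force: [-11.7, -1.3, 33.1]
gripper_width: 10.7
grasp_force: 38.3
```

```bash
python3 go.py 487 275.5 90 -164;python3 - <<'E'
from workcell import grab_frame
import cv2,numpy as np,pickle
S=grab_frame("side")
S0=pickle.load(open("pics/side0.pkl","rb"))
c=lambda f:cv2.resize(f["color"][280:350,225:305,::-1],None,fx=5,fy=5,interpolation=cv2.INTER_CUBIC)
a=np.hstack([c(S0),c(S)])
cv2.imwrite("pics/b.png",np.clip(a*1.4,0,255).astype(np.uint8))
E
```

```text
row [0.0057, -0.0005, 0.0028, 0.02, 0.58, 0.05]
t 4.2 tcp [492.3 277.6  92.8] yaw -163.9 q [ 0.31  0.22  1.87 -0.    1.03 -1.54] F [-11.7  -1.3  33.1] w 10.7 g 38.3
```

View pics/b.png

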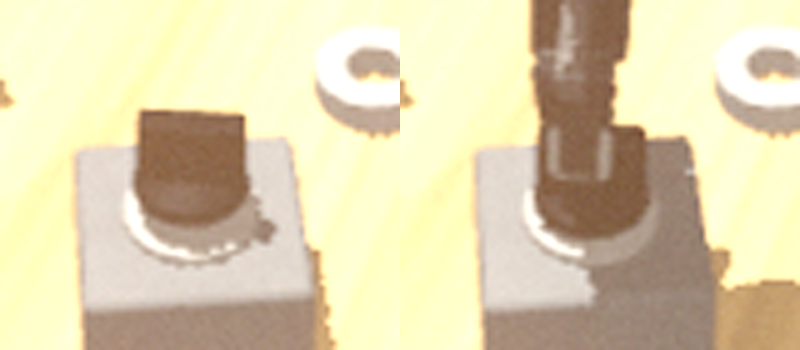

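The head is fully down: the bar top dropped from y=112 to y=126 in the crop, about 6 mm. The fingers are about 5 mm off the bar's middle towards +x. I'll release, raise, recentre and regrip.

>>> send_rows(
  targets=[
    [0,0,-0.003,0,0,0],
    [0,0,-0.003,0,0,0],
    [0,0,-0.007,0,0,0],
    [0.005,0,-0.007,0,0.5,0],
    [0.005,0,-0.007,0,0.5,0],
    [0.005,0,-0.007,0,0.5,0],
    [0.005,0,-0.007,0,0.5,0],
  ],
  jaw=-0.2,
)

```text
time_s: 4.83
tcp_pos: [485.6, 275.0, 94.0]
eef_rot: [-0.0, -0.139, 0.99, -0.0]
contact_force: [0.2, -0.8, 0.3]
gripper_width: 51.2
grasp_force: 0.0
```

```bash
python3 go.py 487 275.5 96 -164
```

```text
row [-0.0015, 0.0001, -0.002, -0.01, -0.06, 0.02]
t 4.83 tcp [485.6 275.   94. ] yaw -164.0 q [ 0.31  0.21  1.89 -0.    1.04 -1.54] F [ 0.2 -0.8  0.3] w 51.2 g 0.0
```

>>> send_rows(
  targets=[
    [-0.0015,0,-0.001,0,0,0],
    [-0.0015,0,-0.001,0,0,0],
    [-0.0015,0,-0.001,0,0,0],
    [-0.0015,0,-0.001,0,0,0],
    [-0.0015,0,-0.001,0,0,0],
    [-0.0015,0,-0.001,0,0,0],
  ],
  jaw=1,
  grip_force=25,
)

```text
time_s: 5.33
tcp_pos: [487.4, 276.0, 95.8]
eef_rot: [0.0, -0.139, 0.99, 0.0]
contact_force: [-0.1, 3.7, 1.5]
gripper_width: 11.2
grasp_force: 30.9
```

>>> send_rows(
  targets=[
    [0,0,0,0,0,5],
    [0,0,0,0,0,11],
    [0,0,0,0,0,17],
    [0,0,0,0,0,23],
    [0,0,0,0,0,29],
    [0,0,0,0,0,35],
    [0,0,0,0,0,41],
    [0,0,0,0,0,46],
    [0,0,0,0,0,50],
    [0,0,0,0,0,50],
  ],
)

```text
time_s: 6.17
tcp_pos: [487.5, 277.2, 95.8]
eef_rot: [0.0, 0.294, 0.956, 0.002]
contact_force: [1.1, 8.1, -0.2]
gripper_width: 11.1
grasp_force: 30.7
```

```bash
python3 go.py 487 275.5 96 -164; python3 -c "
from workcell import ctrl;print(ctrl.state()['ft_torque'])"
```

```text
row [-0.0005, -0.0017, -0.0002, 0.21, 0.03, -50.14]
t 6.17 tcp [487.5 277.2  95.8] yaw 145.9 q [ 0.31  0.21  1.88  0.    1.05 -0.66] F [ 1.1  8.1 -0.2] w 11.1 g 30.7
[1.27593606 0.02337392 0.00810879]
```

>>> send_rows(
  targets=[
    [0,0,0,0,0,2],
    [0,0,0,0,0,4],
    [0,0,0,0,0,6],
    [0,0,0,0,0,6],
  ],
)

```text
time_s: 6.5
tcp_pos: [487.6, 277.3, 95.8]
eef_rot: [-0.0, 0.343, 0.939, 0.002]
contact_force: [-0.0, 8.2, -1.5]
gripper_width: 11.0
grasp_force: 30.6
```

```bash
python3 go.py 487 275.5 96 -164; python3 -c "
from workcell import ctrl;print(ctrl.state()['ft_torque'])"
```

```text
row [-0.0007, -0.0017, -0.0002, 0.23, 0.03, -56.08]
t 6.5 tcp [487.6 277.3  95.8] yaw 139.9 q [ 0.31  0.21  1.88  0.    1.04 -0.56] F [-0.   8.2 -1.5] w 11.0 g 30.6
[1.33691021 0.00981786 0.02446622]
```

>>> send_rows(
  targets=[
    [0,0,0,0,0,2],
    [0,0,0,0,0,4],
    [0,0,0,0,0,4],
  ],
)

```text
time_s: 6.75
tcp_pos: [487.7, 277.4, 95.8]
eef_rot: [-0.0, 0.375, 0.927, 0.002]
contact_force: [0.6, 8.8, -1.5]
gripper_width: 11.1
grasp_force: 30.6
```

```bash
python3 go.py 487 275.5 96 -164; python3 -c "
from workcell import ctrl;print(ctrl.state()['ft_torque'])"
```

```text
row [-0.0008, -0.0018, -0.0002, 0.25, 0.03, -60.07]
t 6.75 tcp [487.7 277.4  95.8] yaw 135.9 q [ 0.31  0.21  1.88  0.    1.04 -0.49] F [ 0.6  8.8 -1.5] w 11.1 g 30.6
[ 1.51850287 -0.03297206  0.00706617]
```

>>> send_rows(
  targets=[
    [0,0,0,0,0,2],
    [0,0,0,0,0,4],
    [0,0,0,0,0,6],
    [0,0,0,0,0,6],
    [0,0,0,0,0,6],
  ],
)

```text
time_s: 7.17
tcp_pos: [487.7, 277.4, 95.9]
eef_rot: [0.0, 0.421, 0.907, 0.002]
contact_force: [0.8, 7.8, -1.5]
gripper_width: 11.0
grasp_force: 44.6
```

```bash
python3 go.py 487 275.5 96 -164
python3 - <<'E'
from workcell import ctrl,grab_frame;print(ctrl.state()['ft_torque'])
import cv2,numpy as np
S=grab_frame("side")
c=cv2.resize(S["color"][280:350,225:305,::-1],None,fx=6,fy=6,interpolation=cv2.INTER_CUBIC)
cv2.imwrite("pics/c.png",np.clip(c*1.4,0,255).astype(np.uint8))
E
```

```text
row [-0.001, -0.0017, -0.0001, 0.21, 0.06, -65.8]
t 7.17 tcp [487.7 277.4  95.9] yaw 130.2 q [ 0.31  0.21  1.88  0.    1.04 -0.39] F [ 0.8  7.8 -1.5] w 11.0 g 44.6
[ 1.49218996 -0.09619935  1.06469023]
```

View pics/c.png

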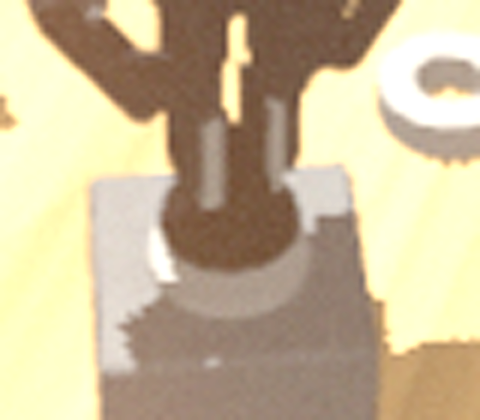

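The twist has reached its end stop: torque rose to 1.06 Nm and the head is up. I'll release and go to the scope.

>>> send_rows(
  targets=[
    [0,0,0,0,0,0],
    [0,0,0,0,0,0],
    [0,0,0,0,0,0],
    [0,0,0,0,0,0],
    [0,0,-0.03,0,0,0],
    [0,0,-0.07,0,0,0],
    [0,0,-0.11,0,0,0],
    [0,0,-0.15,0,0,0],
    [0,0,-0.19,0,0,0],
    [0,0,-0.19,0,0,0],
  ],
  jaw=-0.3,
)

```text
time_s: 8.05
tcp_pos: [491.2, 276.7, 295.8]
eef_rot: [0.006, 0.423, 0.906, 0.006]
contact_force: [0.7, 0.4, 0.9]
gripper_width: 55.1
grasp_force: 0.0
```

```bash
python3 go.py 420.5 -295.5 286 110
```

```text
row [-0.3928, -0.4221, 0.006, 0.93, 0.22, 20.01]
t 8.05 tcp [491.2 276.7 295.8] yaw 130.0 q [ 0.31 -0.01  1.73 -0.    1.4  -0.39] F [0.7 0.4 0.9] w 55.1 g 0.0
```

>>> send_rows(
  targets=[
    [-0.393,-0.422,0,0,0,20],
    [-0.393,-0.422,0,0,0,20],
    [-0.393,-0.422,0,0,0,20],
    [-0.393,-0.422,0,0,0,20],
    [-0.393,-0.422,0,0,0,20],
    [-0.393,-0.422,0,0,0,20],
    [-0.393,-0.422,0,0,0,20],
    [-0.393,-0.422,0,0,0,20],
    [-0.393,-0.422,0,0,0,20],
    [-0.393,-0.422,0,0,0,20],
  ],
)

```text
time_s: 8.88
tcp_pos: [435.5, -140.0, 285.5]
eef_rot: [0.0, 0.574, 0.819, -0.0]
contact_force: [1.3, -0.3, 0.0]
gripper_width: 55.2
grasp_force: 0.0
```

```bash
python3 go.py 420.5 -295.5 270 110
```

```text
row [-0.141, -0.0673, 0.0156, 0.01, 0.04, -0.01]
t 8.88 tcp [ 435.5 -140.   285.5] yaw 110.0 q [-0.56 -0.27  1.98 -0.    1.43 -0.91] F [ 1.3 -0.3  0. ] w 55.2 g 0.0
```

>>> send_rows(
  targets=[
    [-0.141,-0.0675,0.015,0,0,0],
    [-0.141,-0.0675,0.015,0,0,0],
    [-0.141,-0.0675,0.015,0,0,0],
    [-0.141,-0.0675,0.015,0,0,0],
    [-0.141,-0.0675,0.015,0,0,0],
    [-0.141,-0.0675,0.015,0,0,0],
    [-0.141,-0.0675,0.015,0,0,0],
  ],
)

```text
time_s: 9.47
tcp_pos: [421.1, -293.2, 270.2]
eef_rot: [-0.0, 0.574, 0.819, 0.0]
contact_force: [-0.2, 0.6, 0.8]
gripper_width: 55.9
grasp_force: 0.0
```

```bash
python3 go.py 420.5 -295.5 166 110;  python3 - <<'E'
from workcell import grab_frame
import cv2,numpy as np
S=grab_frame("side");T=grab_frame("top")
c=lambda f,x,y:cv2.resize(f["color"][y:y+110,x:x+80,::-1],None,fx=5,fy=5,interpolation=cv2.INTER_CUBIC)
cv2.imwrite("pics/d.png",np.clip(np.hstack([c(S,320,100),c(T,370,210)])*1.4,0,255).astype(np.uint8))
E
```

```text
row [-0.0021, -0.0013, 0.1042, -0.01, -0.05, -0.01]
t 9.47 tcp [ 421.1 -293.2  270.2] yaw 110.0 q [-0.83 -0.11  1.87  0.    1.38 -1.18] F [-0.2  0.6  0.8] w 55.9 g 0.0
```

View pics/d.png

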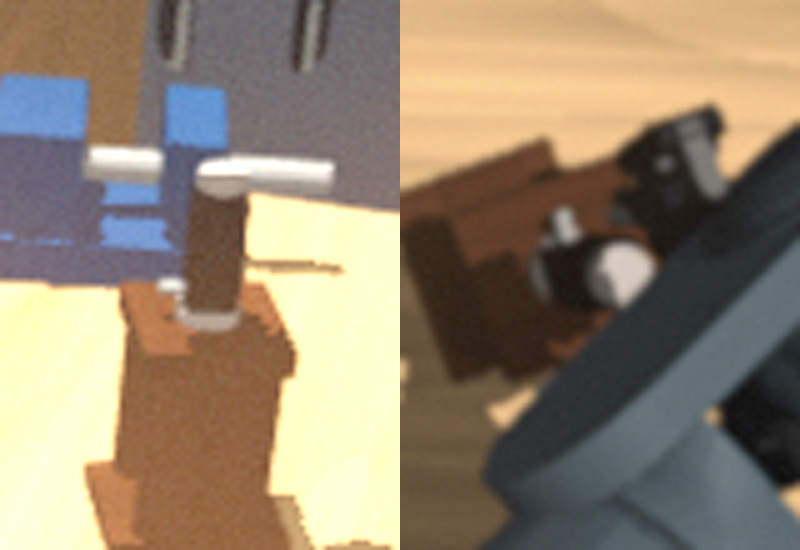

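The fingers are visible at crop x 190 and 292 (inner faces), y about 40–70, with the scope eyepiece at (218,175). I'll check the predicted projections for lateral offset.

Run:
```python
from h import *
np.set_printoptions(precision=1,suppress=True)
from workcell import ctrl
T=pickle.load(open("pics/top0.pkl","rb"));S=pickle.load(open("pics/side0.pkl","rb"))
p=ctrl.state()["tcp_pos"];print(p)
d=np.array([np.cos(np.radians(20)),np.sin(np.radians(20)),0])
for z in(-4,25):
  for k in (-28,0,28):
    X=p+[0,0,-z] if 0 else p+k*d+[0,0,z]
    print(z,k,"side crop",(pj(S,X)-[320,100])*5,"top crop",(pj(T,X)-[370,210])*5+[400,0])
for z in(209,133): print("scope",z,(pj(S,[420.8,-295.7,z])-[320,100])*5,(pj(T,[420.8,-295.7,z])-[370,210])*5+[400,0])
```

```text
[ 421.5 -292.5  270.6]
-4 -28 side crop [291.3  67.9] top crop [683.3 346. ]
-4 0 side crop [235.5  67.3] top crop [659.1 277.7]
-4 28 side crop [179.7  66.8] top crop [635.1 209.8]
25 -28 side crop [298.6  12.1] top crop [708.6 351.4]
25 0 side crop [242.2  11.5] top crop [683.6 281. ]
25 28 side crop [185.6  10.9] top crop [658.7 210.8]
scope 209 [225.3 172. ] [622.4 273.8]
scope 133 [209.4 305.4] [570.8 267. ]
```

Predictions match to about 1 mm. I'll descend, fix the small offset and grip.

>>> send_rows(
  targets=[
    [-0.0028,-0.001,0.02,0,0,0],
    [-0.0028,-0.001,0.045,0,0,0],
    [-0.0028,-0.001,0.07,0,0,0],
    [-0.0028,-0.001,0.09,0,0,0],
    [-0.0028,-0.001,0.104,0,0,0],
    [-0.0028,-0.001,0.104,0,0,0],
    [-0.0028,-0.001,0.104,0,0,0],
    [-0.0028,-0.001,0.104,0,0,0],
  ],
)

```text
time_s: 10.23
tcp_pos: [422.2, -296.4, 168.0]
eef_rot: [0.001, 0.573, 0.82, -0.0]
contact_force: [0.2, -0.3, 0.5]
gripper_width: 55.7
grasp_force: 0.0
```

>>> send_rows(
  targets=[
    [0,0,0,0,0,0],
    [0,0,0,0,0,0],
    [0,0,0,0,0,0],
    [0,0,0,0,0,0],
    [0,0,0,0,0,0],
    [0,0,0,0,0,0],
    [0,0,0,0,0,0],
  ],
  jaw=1,
  grip_force=60,
)

```text
time_s: 10.82
tcp_pos: [422.1, -296.9, 168.1]
eef_rot: [0.001, 0.573, 0.819, 0.0]
contact_force: [1.4, 2.8, 6.0]
gripper_width: 27.5
grasp_force: 58.4
```

```bash
python3 go.py 420.5 -295.5 336 110
```

```text
row [0.0016, -0.0008, -0.1679, 0.08, 0.11, 0.01]
t 10.82 tcp [ 422.1 -296.9  168.1] yaw 110.0 q [-0.83  0.01  1.96  0.    1.18 -1.18] F [1.4 2.8 6. ] w 27.5 g 58.4
```

>>> send_rows(
  targets=[
    [0,0,-0.01,0,0,0],
    [0,0,-0.03,0,0,0],
    [0,0,-0.05,0,0,0],
    [0,0,-0.07,0,0,0],
    [0,0,-0.09,0,0,0],
    [0,0,-0.11,0,0,0],
    [0,0,-0.13,0,0,0],
    [0,0,-0.15,0,0,0],
    [0,0,-0.17,0,0,0],
    [0,0,-0.19,0,0,0],
  ],
)

```text
time_s: 11.65
tcp_pos: [420.9, -296.2, 357.4]
eef_rot: [-0.0, 0.574, 0.819, -0.0]
contact_force: [0.8, -0.2, -2.0]
gripper_width: 27.7
grasp_force: 58.8
```

>>> send_rows(
  targets=[
    [0,0,0,0,0,0],
    [0,0,0,0,0,0],
    [0,0,0,0,0,0],
  ],
)

```text
time_s: 11.9
tcp_pos: [420.8, -296.0, 354.9]
eef_rot: [-0.001, 0.573, 0.819, 0.0]
contact_force: [0.6, 0.7, -2.4]
gripper_width: 27.4
grasp_force: 58.9
```

```bash
python3 go.py 578 -49 358 110
python3 - <<'E'
from workcell import grab_frame
import cv2,numpy as np,pickle
S=grab_frame("side");T=grab_frame("top")
pickle.dump((S,T),open("pics/l.pkl","wb"))
c=lambda f,x,y,w:cv2.resize(f["color"][y:y+110,x:x+w,::-1],None,fx=5,fy=5,interpolation=cv2.INTER_CUBIC)
cv2.imwrite("pics/e.png",np.clip(np.hstack([c(S,320,60,80),c(T,380,190,80)])*1.4,0,255).astype(np.uint8))
E
```

```text
row [0.1783, 0.2322, -0.003, -0.06, -0.13, 0.01]
t 11.9 tcp [ 420.8 -296.   354.9] yaw 110.0 q [-0.83 -0.15  1.76 -0.    1.54 -1.18] F [ 0.6  0.7 -2.4] w 27.4 g 58.9
```

View pics/e.png

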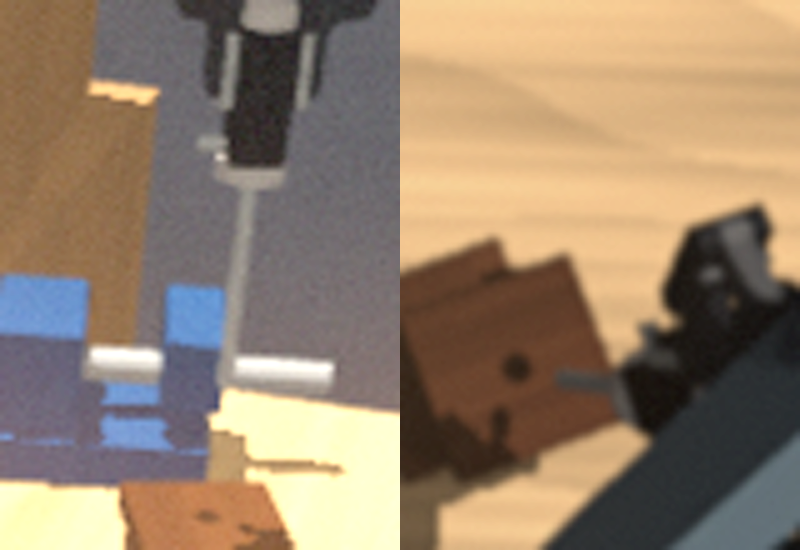

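The scope is lifted and hangs upright. The tip is at top (411.6,265.6) and about side (365.6,136), and the empty stand hole is at top (403,263.6). I'll compare these with predictions for calibration.

Run:
```python
from h import *
np.set_printoptions(precision=1,suppress=True)
S,T=pickle.load(open("pics/l.pkl","rb"))
X=np.array([420.8,-296,354.9-151])
print("pred tip",pj(S,X),pj(T,X),"flange side",pj(S,X+[0,0,110]), "meas flange",(320+250/5,60+178/5))
print("stand hole",bp(T,403,263.6,125))
# stem axis columns in side image (crop rows 200..370)
g=cv2.cvtColor(S["color"],cv2.COLOR_RGB2GRAY).astype(float)
for r in range(98,138,4): print(r,g[r,360:376].astype(int), pj(S,X+[0,0,(1-(r-98)/38)*110]))
```

```text
pred tip [364.9 136.2] [413.9 264.7] flange side [369.8  94.7] meas flange (370.0, 95.6)
stand hole [ 420.  -295.3  125. ]
98 [ 80  78  78  78  78  81  77  85  96 107 101  87  76  78  79  80] [369.8  94.7]
102 [ 77  76  81  79  77  80  80  89 106 109  96  83  77  80  78  79] [369.3  99.2]
106 [ 80  77  79  82  80  82  80  93 107 112  96  79  76  81  79  78] [368.7 103.7]
110 [ 80  78  82  78  83  80  93 103 111  98  85  81  77  77  80  80] [368.2 108.2]
114 [ 81  80  83  80  80  86 101 107 112  93  82  81  79  83  80  81] [367.7 112.6]
118 [104 101  99 103  94 102 109 109  99  85  86  82  81  79  84  82] [367.2 117. ]
122 [103 103 102 101 100 109 109 110  98  78  85  83  84  82  82  80] [366.6 121.4]
126 [103 102 104 107 108 111 110 100  86  86  84  85  84  85  83  85] [366.1 125.6]
130 [ 66  66  70  79 101 114 115 104  93  91  88  93  84  83  88  84] [365.6 129.9]
134 [ 70  74  70  95 109 112 124 148 159 158 162 165 161 165 163 166] [365.1 134.1]
```

>>> send_rows(
  targets=[
    [0.018,0.023,0,0,0,0],
    [0.036,0.046,0,0,0,0],
    [0.054,0.07,0,0,0,0],
    [0.072,0.093,0,0,0,0],
    [0.09,0.116,0,0,0,0],
    [0.108,0.14,0,0,0,0],
    [0.126,0.163,0,0,0,0],
    [0.144,0.186,0,0,0,0],
    [0.162,0.21,0,0,0,0],
    [0.1783,0.2325,0,0,0,0],
  ],
)

```text
time_s: 12.83
tcp_pos: [578.9, -47.6, 354.8]
eef_rot: [-0.001, 0.573, 0.819, -0.0]
contact_force: [-0.3, 0.0, -2.0]
gripper_width: 27.4
grasp_force: 58.9
```

>>> send_rows(
  targets=[
    [0,0,0.01,0,0,0],
    [0,0,0.015,0,0,0],
    [0,0,0.015,0,0,0],
    [0,0,0.015,0,0,0],
    [0,0,0.015,0,0,0],
  ],
)

```text
time_s: 13.25
tcp_pos: [578.4, -50.2, 341.4]
eef_rot: [-0.0, 0.574, 0.819, -0.0]
contact_force: [-0.2, 0.7, -1.5]
gripper_width: 27.7
grasp_force: 59.2
```

```bash
python3 go.py 578.3 -49 330 110
```

```text
row [0.0011, 0.0003, 0.0114, -0.02, -0.01, -0.06]
t 13.25 tcp [578.4 -50.2 341.4] yaw 109.9 q [-0.28  0.02  1.62 -0.    1.5  -0.63] F [-0.2  0.7 -1.5] w 27.7 g 59.2
```

Lower to a tip height of about 175 mm, then take my last picture: both cameras in one montage.

>>> send_rows(
  targets=[
    [0.0011,0.0003,0.008,0,0,0],
    [0.0011,0.0003,0.0145,0,0,0],
    [0.0011,0.0003,0.0145,0,0,0],
    [0.0011,0.0003,0.0145,0,0,0],
    [0.0011,0.0003,0.0145,0,0,0],
    [0.0011,0.0003,0.0145,0,0,0],
  ],
)

```text
time_s: 13.75
tcp_pos: [578.8, -48.3, 327.4]
eef_rot: [0.0, 0.573, 0.819, 0.0]
contact_force: [0.0, 0.8, -1.8]
gripper_width: 27.6
grasp_force: 59.2
```

```bash
python3 go.py 578.3 -49 330 110
python3 - <<'E'
from h import *
from workcell import grab_frame,ctrl
np.set_printoptions(precision=1,suppress=True)
S=grab_frame("side");T=grab_frame("top");p=ctrl.state()["tcp_pos"];pickle.dump((S,T,p),open("pics/h.pkl","wb"))
def c(f,x,y):
    a=cv2.resize(f["color"][y:y+100,x:x+66,::-1],None,fx=6,fy=6,interpolation=cv2.INTER_CUBIC); a=np.clip(a*1.4,0,255).astype(np.uint8)
    for k in range(0,66,10): cv2.putText(a,str(x+k),(6*k,10),0,.35,(0,255,0)); cv2.line(a,(6*k,12),(6*k,18),(0,255,0))
    for k in range(0,100,10): cv2.putText(a,str(y+k),(8,6*k+4),0,.35,(0,255,0)); cv2.line(a,(0,6*k),(6,6*k),(0,255,0))
    return a
cv2.imwrite("pics/f.png",np.hstack([c(S,242,110),c(T,265,140)]))
t=p-[0,0,151]
print("tip pred",pj(S,t),pj(T,t),"hole pred top-est",pj(S,[577.9,-48.7,150]),pj(T,[577.9,-48.7,150]))
E
```

```text
row [-0.0005, -0.0007, -0.0026, 0.03, 0.02, 0.01]
t 13.75 tcp [578.8 -48.3 327.4] yaw 110.0 q [-0.28  0.02  1.64 -0.    1.48 -0.63] F [ 0.   0.8 -1.8] w 27.6 g 59.2
tip pred [275.  178.7] [297.2 188.1] hole pred top-est [275.2 188.7] [296.7 190. ]
```

View pics/f.png

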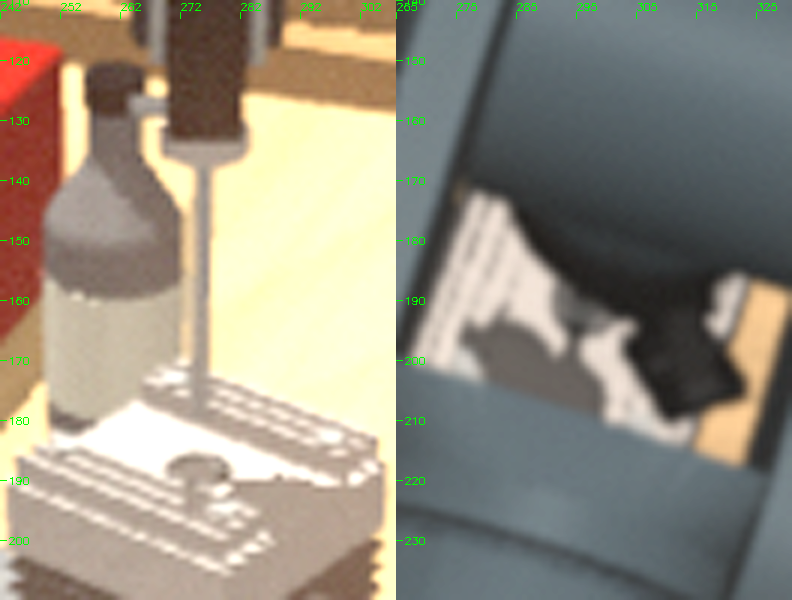

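The side view shows the stem at column about 275.6 with its tip at row about 179.5. The hole ring is at about (274.8,188), so they are nearly aligned. I'll refine with numeric centroids.

Run:
```python
from h import *
np.set_printoptions(precision=2,suppress=True)
T=pickle.load(open("pics/top0.pkl","rb"));S=pickle.load(open("pics/side0.pkl","rb"));S1,T1,p=pickle.load(open("pics/h.pkl","rb"))
g=lambda f:cv2.cvtColor(f["color"],cv2.COLOR_RGB2GRAY).astype(float)
def dark(im,c,r,q=None):
    a=im[c[1]-r[1]:c[1]+r[1]+1,c[0]-r[0]:c[0]+r[0]+1]; bg=np.percentile(a,75); w=np.clip(bg-12-a,0,60)
    ys,xs=np.mgrid[0:a.shape[0],0:a.shape[1]]
    return np.array([(w*xs).sum(),(w*ys).sum()])/w.sum()+[c[0]-r[0],c[1]-r[1]]
ht=dark(g(T),(296,190),(8,8)); hs=dark(g(S),(275,188),(8,5))
print("hole px",ht,hs,"world",bp(T,*ht,150),bp(S,*hs,150),tri(T,ht,S,hs))
print(g(S)[182:195,266:285].astype(int))
a=g(S1)
for r in range(142,180,3): print(r,a[r,268:284].astype(int))
for z in(110,55,0): print("pred",pj(S1,p+[0,0,z-151]))
```

```text
hole px [296.27 189.81] [273.82 188.79] world [578.29 -47.63 150.  ] [580.87 -47.31 150.  ] [579.52 -47.3  150.07]
[[202 202 203 204 204 202 203 202 201 202 197 186 166 148 134 123 123 123
  124]
 [201 203 203 203 202 203 201 204 202 204 204 204 203 194 170 154 150 134
  124]
 [203 203 202 202 203 204 200 197 194 198 199 199 201 200 202 202 197 174
  149]
 [204 203 203 204 198 191 181 162 151 164 171 179 187 198 203 203 202 204
  198]
 [203 203 204 197 172 128 107 107 107 110 123 126 128 171 197 202 204 204
  203]
 [201 203 201 170 120 103 111 118 120 120 121 131 124 113 170 200 202 203
  201]
 [186 196 195 160 122 120 113 120 122 122 119 124 118 115 147 190 203 202
  202]
 [135 159 184 169 140 139 131 121 121 123 119 119 113 117 165 196 203 202
  202]
 [151 134 135 147 166 174 164 145 134 135 131 131 138 154 187 203 202 203
  203]
 [176 167 149 141 131 133 159 173 167 164 170 179 194 203 202 201 204 205
  205]
 [133 159 175 165 159 150 136 132 150 166 186 198 202 201 199 203 203 205
  206]
 [150 134 126 134 160 175 166 150 139 130 139 179 196 195 199 202 204 205
  205]
 [173 159 145
[... 341 characters left out ...]
10 209]
154 [ 86  84  84  85 122 152 138 114 113 181 207 211 211 211 210 211]
157 [ 84  88  96 106 132 146 132 116 112 184 210 211 209 207 206 206]
160 [130 132 129 126 136 147 134 115 132 184 205 201 199 197 195 195]
163 [133 130 128 127 143 151 132 118 127 177 197 198 198 197 199 200]
166 [131 133 128 129 150 155 133 117 127 178 199 201 200 202 204 204]
169 [132 131 133 141 165 158 127 115 127 181 203 203 203 203 206 208]
172 [151 178 193 194 178 140 119 118 135 173 190 196 202 208 211 215]
175 [122 120 128 158 174 151 115 115 116 128 161 175 165 151 138 134]
178 [158 147 135 120 121 123 115 115 116 116 131 160 176 166 147 136]
pred [275.73 134.1 ]
pred [275.34 156.99]
pred [274.97 178.71]
```

Run:
```python
from h import *
np.set_printoptions(precision=2,suppress=True)
T=pickle.load(open("pics/top0.pkl","rb"));_,L=pickle.load(open("pics/l.pkl","rb"))
g=cv2.cvtColor(T["color"],cv2.COLOR_RGB2GRAY).astype(float)
a=g[255:275,403:425]; w=np.clip(a-85,0,40); ys,xs=np.mgrid[255:275,403:425]; w[:, :5]=0
c=((w*xs).sum()/w.sum(),(w*ys).sum()/w.sum()); print("eyepiece",c,bp(T,*c,209))
print(a.astype(int))
l=cv2.cvtColor(L["color"],cv2.COLOR_RGB2GRAY).astype(int); print(l[260:272,404:426])
X=np.array([420.8,-296,204]); print(pj(L,X),pj(L,X+[0,0,40]))
g=g[181:200,287:306].astype(int);print(g)
```

```text
eyepiece (np.float64(416.1659200860061), np.float64(263.24672997670666)) [ 424.05 -299.23  209.  ]
[[113 100  75  55  47  47  46  47  48  49  48  50  51  50  50  63  95 122
  133 134 134 132]
 [115 107  85  59  43  39  39  41  42  41  43  44  46  47  50  57  86 117
  132 135 134 135]
 [102  93  72  47  31  28  29  30  32  35  37  39  39  40  42  48  70 102
  124 131 132 131]
 [ 69  60  44  30  24  23  25  32  43  57  68  70  69  60  50  47  56  82
  109 122 124 125]
 [ 37  33  27  24  25  28  39  59  80 100 112 116 112 100  82  65  54  64
   96 115 121 121]
 [ 24  24  25  28  30  40  67  95 115 127 133 134 134 126 115  97  71  63
   86 111 121 121]
 [ 25  24  25  30  36  58  91 120 134 138 138 138 137 136 133 120  96  71
   78 107 123 125]
 [ 24  24  25  31  40  73 111 133 139 139 138 136 137 137 137 132 115  81
   69  96 120 127]
 [ 26  23  23  29  46  84 122 138 140 138 137 136 136 136 136 135 123  90
   62  81 111 126]
 [ 24  25  25  28  48  89 127 140 138 138 137 137 136 136 135 136 126  96
   63  67 100 123]
 [ 25  23  23  28  48  88 126 139 139 138 137 137 136 136 135 136 127  
[... 2848 characters left out ...]
  65  63  63  64  65  72  75  77 101 133 143
  143]
 [148 148 147 133 101  78  71  67  65  64  66  73  79  81  87 114 137 144
  145]
 [146 146 148 140 113  82  70  69  67  67  74  81  84  85 102 128 143 146
  145]
 [146 146 146 143 129 103  83  75  71  71  78  82  87 101 124 140 146 145
  146]
 [145 146 145 146 141 129 114 101  91  87  91  96 107 126 139 146 146 145
  145]
 [145 145 144 146 145 142 137 130 124 121 124 127 133 141 146 146 146 146
  145]
 [148 146 145 145 145 145 144 144 142 140 143 143 145 146 147 147 146 146
  146]
 [149 148 147 146 145 144 144 144 144 144 144 145 145 146 146 146 147 146
  144]
 [148 148 148 147 147 146 146 145 145 144 144 144 145 144 144 145 147 145
  139]]
```

By relative measurement in the top view, the target TCP is about (578.6,-49.2). I'll correct there first, then lower.

>>> send_rows(
  targets=[
    [0,0,0,0,0,0],
    [0,0,0,0,0,0],
    [0,0,0,0,0,0],
    [0,0,0,0,0,0],
  ],
)

```text
time_s: 14.18
tcp_pos: [578.7, -48.2, 327.1]
eef_rot: [0.0, 0.573, 0.819, 0.0]
contact_force: [0.0, 0.6, -2.0]
gripper_width: 27.5
grasp_force: 59.2
```

```bash
python3 go.py 578.6 -49.2 327 110
```

```text
row [-0.0009, -0.0004, 0.0001, 0.0, 0.01, 0.02]
t 14.18 tcp [578.7 -48.2 327.1] yaw 110.0 q [-0.28  0.02  1.64 -0.    1.48 -0.63] F [ 0.   0.6 -2. ] w 27.5 g 59.2
```

>>> send_rows(
  targets=[
    [-0.0009,-0.0003,0,0,0,0],
    [-0.0009,-0.0003,0,0,0,0],
    [-0.0009,-0.0003,0.005,0,0,0],
    [-0.0009,-0.0003,0.01,0,0,0],
    [-0.0009,-0.0003,0.015,0,0,0],
    [-0.0009,-0.0003,0.018,0,0,0],
    [-0.0009,-0.0003,0.018,0,0,0],
    [-0.0009,-0.0003,0.018,0,0,0],
  ],
)

```text
time_s: 14.85
tcp_pos: [578.5, -49.1, 308.6]
eef_rot: [-0.0, 0.573, 0.819, -0.0]
contact_force: [-0.0, -0.0, -1.8]
gripper_width: 27.6
grasp_force: 59.2
```

```bash
python3 go.py 578.6 -49.2 241 110
python3 - <<'E'
from h import *
from workcell import grab_frame,ctrl
S=grab_frame("side");p=ctrl.state()["tcp_pos"]
print(pj(S,p-[0,0,151]),pj(S,[578.6,-49,150]))
print(cv2.cvtColor(S["color"],cv2.COLOR_RGB2GRAY)[168:196,266:285].astype(int))
E
```

```text
row [-0.0002, 0.0001, 0.0676, -0.04, -0.03, 0.02]
t 14.85 tcp [578.5 -49.1 308.6] yaw 110.0 q [-0.28  0.03  1.67 -0.    1.44 -0.63] F [-0.  -0.  -1.8] w 27.6 g 59.2
[275.02069208 185.56495638] [274.98585908 188.61914799]
[[136 134 129 132 130 126 148 165 142 116 114 175 200 202 203 205 205 205
  207]
 [135 134 130 131 131 140 164 169 145 116 116 176 201 202 203 204 206 207
  212]
 [135 137 140 138 136 158 181 173 135 117 113 177 202 204 204 204 207 210
  212]
 [133 140 153 162 157 146 142 126 119 117 114 177 201 204 203 206 209 211
  214]
 [145 152 152 177 193 193 177 145 120 115 117 164 190 197 203 208 210 215
  215]
 [158 174 175 179 180 183 166 144 128 117 120 124 134 159 183 196 205 213
  214]
 [117 130 146 134 118 130 136 130 118 115 126 138 144 142 137 132 161 186
  202]
 [122 122 119 119 129 160 173 149 119 115 115 128 159 175 167 148 133 134
  159]
 [123 119 121 120 118 119 126 128 120 114 120 135 136 134 157 174 160 146
  144]
 [153 134 121 121 123 120 120 120 118 113 124 155 159 145 145 135 136 160
  176]
 [195 175 158 147 135 119 122 121 118 116 111 117 131 160 175 165 146
[... 689 characters left out ...]
 119 120 119 121 130 122 114 170 199 203 202
  203]
 [185 196 192 159 123 120 115 118 120 123 120 120 117 111 143 181 191 189
  189]
 [134 158 185 169 139 124 113 118 118 120 121 115 101  84 147 148 118 116
  116]
 [149 134 134 148 165 144 114 112 117 131 131 131 135 120 110 113 118 116
  118]
 [175 166 148 138 128 115 116 115 121 144 150 156 181 159 118 115 117 117
  115]
 [132 157 175 164 150 132 114 118 117 117 115 124 134 137 129 117 117 118
  120]
 [153 136 124 132 158 148 119 115 125 128 122 156 176 181 172 149 132 123
  118]
 [172 158 143 143 134 133 125 116 143 152 152 172 188 189 189 180 163 147
  134]
 [122 131 160 175 165 148 132 124 133 158 167 152 159 170 162 136 154 176
  156]]
```

>>> send_rows(
  targets=[
    [-0.0006,0.0004,0,0,0,0],
    [-0.0006,0.0004,0.0,0,0,0],
    [-0.0006,0.0004,0.006,0,0,0],
    [-0.0006,0.0004,0.012,0,0,0],
    [-0.0006,0.0004,0.018,0,0,0],
    [-0.0006,0.0004,0.024,0,0,0],
    [-0.0006,0.0004,0.03,0,0,0],
    [-0.0006,0.0004,0.036,0,0,0],
    [-0.0006,0.0004,0.036,0,0,0],
  ],
)

```text
time_s: 15.65
tcp_pos: [578.5, -49.4, 271.0]
eef_rot: [-0.001, 0.573, 0.819, -0.001]
contact_force: [0.5, 0.1, -3.1]
gripper_width: 27.7
grasp_force: 59.2
```

```bash
python3 go.py 579.0 -49.4 241 110
```

```text
row [-0.0003, 0.0006, 0.03, -0.15, -0.1, 0.02]
t 15.65 tcp [578.5 -49.4 271. ] yaw 110.0 q [-0.28  0.06  1.71 -0.    1.38 -0.63] F [ 0.5  0.1 -3.1] w 27.7 g 59.2
```

>>> send_rows(
  targets=[
    [-0.0003,0.0004,0,0,0,0],
    [-0.0003,0.0004,0.006,0,0,0],
    [-0.0003,0.0004,0.012,0,0,0],
    [-0.0003,0.0004,0.018,0,0,0],
    [-0.0003,0.0004,0.024,0,0,0],
    [-0.0003,0.0004,0.028,0,0,0],
    [-0.0003,0.0004,0.03,0,0,0],
    [-0.0003,0.0004,0.03,0,0,0],
    [-0.0003,0.0004,0.03,0,0,0],
    [-0.0003,0.0004,0.03,0,0,0],
  ],
)

```text
time_s: 16.48
tcp_pos: [580.0, -49.8, 243.4]
eef_rot: [0.0, 0.573, 0.819, 0.0]
contact_force: [-0.3, 0.0, -1.8]
gripper_width: 27.9
grasp_force: 59.2
```

```bash
python3 go.py 579.0 -49.4 241 110
python3 - <<'E'
from h import *
from workcell import grab_frame,ctrl
S=grab_frame("side");print(ctrl.state()["joint_vel"].round(3))
p=ctrl.state()["tcp_pos"]; print(pj(S,[p[0],p[1],150]),pj(S,[p[0],p[1],200]))
print(cv2.cvtColor(S["color"],cv2.COLOR_RGB2GRAY)[165:196,266:285].astype(int))
E
```

```text
row [0.0007, -0.0008, 0.0024, 0.04, 0.03, 0.02]
t 16.48 tcp [580.  -49.8 243.4] yaw 110.0 q [-0.28  0.08  1.73 -0.    1.33 -0.63] F [-0.3  0.  -1.8] w 27.9 g 59.2
[ 0.001 -0.001 -0.002 -0.     0.    -0.001]
[274.52213436 188.35727644] [274.8403682 169.1546715]
[[133 123  99  66  56  59  58  59  52  60  59  58  62  58  60  96 163 197
  205]
 [135 124 102  75  59  58  54  58  58  59  60  59  58  60  57  97 164 195
  205]
 [134 123 113  97  74  73  72  71  70  71  69  71  71  75  78  99 163 194
  206]
 [133 123 117 113 110 103 104 101 103 101 105 101 103 104 109 112 161 197
  207]
 [134 125 120 117 118 120 118 118 118 116 116 120 118 116 116 119 169 202
  210]
 [136 133 136 128 121 118 119 118 122 119 118 120 117 118 124 151 190 209
  212]
 [134 140 155 162 151 143 132 124 120 117 121 128 137 148 167 195 208 210
  215]
 [144 148 150 175 193 189 171 137 114 114 122 144 167 189 203 208 209 214
  215]
 [157 173 177 180 181 182 165 128 114 114 118 121 132 160 183 195 204 212
  214]
 [119 128 146 135 117 131 137 122 110 114 122 135 145 142 137 132 159 185
  200]
 [120 119 119 118 127 158 171
[... 972 characters left out ...]
 112 114 115 114 111  93  75  95 116 115 118
  117]
 [127 160 174 144 113 117 116 117 114 114 114 119 101  81  87 107 117 115
  114]
 [115 116 128 115  88  97 108 111 106 108 112 110  95  81  97 110 116 114
  114]
 [118 113 117 112 115 116 123 124 109  97  93  87  88  93 107 115 116 115
  116]
 [117 132 142 134 129 131 161 170 150 129 130 122 114 116 116 114 116 118
  120]
 [129 158 170 167 155 147 131 132 148 166 174 166 148 136 129 119 116 117
  120]
 [148 133 121 129 160 175 165 149 136 128 137 179 187 181 171 142 121 117
  119]
 [173 158 145 142 132 131 157 173 165 157 161 174 186 190 189 164 136 130
  119]
 [121 130 159 172 164 148 135 123 133 159 165 153 158 167 160 135 151 148
  116]]
```

>>> send_rows(
  targets=[
    [0.0004,-0.0005,0.001,0,0,0],
    [0.0004,-0.0005,0.001,0,0,0],
    [0.0004,-0.0005,0.001,0,0,0],
    [0.0004,-0.0005,0.001,0,0,0],
    [0.0004,-0.0005,0.001,0,0,0],
    [0.0004,-0.0005,0.001,0,0,0],
    [0.0004,-0.0005,0.001,0,0,0],
    [0.0004,-0.0005,0.001,0,0,0],
    [0.0004,-0.0005,0.001,0,0,0],
    [0.0004,-0.0005,0.001,0,0,0],
  ],
)

```text
time_s: 17.37
tcp_pos: [579.1, -49.5, 242.0]
eef_rot: [-0.0, 0.573, 0.819, -0.0]
contact_force: [1.0, -0.1, -1.8]
gripper_width: 27.3
grasp_force: 59.2
```

```bash
python3 go.py 579.3 -49.5 241 110; python3 -c "
from workcell import ctrl;s=ctrl.state();print(s['joint_vel'].round(3))
print(ctrl.close_job())"
```

```text
row [-0.0001, 0.0002, 0.001, -0.0, -0.0, 0.02]
t 17.37 tcp [579.1 -49.5 242. ] yaw 110.0 q [-0.28  0.08  1.73 -0.    1.32 -0.63] F [ 1.  -0.1 -1.8] w 27.3 g 59.2
[-0.001 -0.    -0.001  0.     0.     0.002]
the job is handed in; nothing more can be done
None
```

I handed the job in at about 17.4 s, with no verdict returned: the stop was pushed down, sprang up and was twisted to its end stop. The scope is held upright and still in the plug hole, its tip about 59 mm below the mouth, and it is centred by my estimate to about 1 mm sideways and 1–2 mm front to back.

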